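Tip the copper heat-spreader bracket upright against the inspection stop

TASK

On the electronics repair bench, push the copper angle bracket up to the yellow stop and tip it upright on its free edge, so that its long leg stands against the stop, its flange reaches over the stop's top and its underside faces the robot for inspection. Keep its free edge down near the bench throughout, leave the aluminium and black brackets where they lie, and let go with it standing still.

Things in the scene. Friction and masses are not known exactly. Their poses are not given: they have to be found in the camera images.
- copper_bracket: Copper L-shaped bracket, 85 mm long, 60 wide, 4 thick, 200 to 380 g, lying on its long leg; a flange (60 wide, top 55 above the bench) stands up at the robot's end. Origin: middle of the lower edge at the free end, on the bench. x: along the leg from flange to free end (flange's outer face at -85); y: along the edge; z: up as it lies. Stood at the stop: x down, z to the stop; it then leans there by itself.
- stop: Yellow upright fence fixed to the bench, 12 mm thick, 360 long, 70 high. Origin: centre of its underside, on the bench. x: level, pointing away from the robot (front face at -6); y: along it; z: up. Three brackets lie side by side before it, about 110 apart in any order, free edges 15 to 45 from its face and at most 6 degrees out of parallel.
- aluminium_bracket: Silver aluminium angle bracket: same shape, size, origin and axes as the copper one, lying beside it. To be left alone.
- black_bracket: Black angle bracket: same shape, size, origin and axes as the copper one, lying beside it. To be left alone.
Mind the look-alikes: they are no part of the job. There is more than one size of the copper_bracket; the one meant has the size given above.

How it is judged:
At the end, for the whole second after the job is handed in: Copper bracket at rest on its free edge (edge within 15 mm of the bench), long leg upright and parallel to the stop within 11 degrees, flange at the top, lower edge in front of the stop, within 22 mm of its face and within its length (angle between copper_bracket's own x axis and vertical above 2.94 rad and angle between the y axis of copper_bracket and the y axis of stop, either way round below 0.2 rad and x of copper_bracket in the frame of stop between -0.028 and 0 m and y of copper_bracket in the frame of stop between -0.18 and 0.18 m and height (world z) of copper_bracket below 0.015 m and linear speed of copper_bracket below 0.02 m/s); the robot touches nothing.
It fails at once if the aluminium bracket is moved by more than 15 mm (distance of aluminium_bracket from where it was at the start of the episode above 0.015 m).
It fails at once if the black bracket is moved by more than 15 mm (distance of black_bracket from where it was at the start of the episode above 0.015 m).
It fails at once if the copper bracket's free edge is lifted more than 30 mm off the bench (height (world z) of copper_bracket above 0.03 m).
It also fails if it takes over 38 s, if anything falls off the work surface, if the arm or the gripper's body presses on something with over 40 N, if the wrist force passes 120 N, or if a joint passes its speed limit or range.

ROBOT

A 7-joint arm with a two-finger parallel gripper is mounted at the origin on the work surface. World frame = base frame: x ahead of the robot, y to its left, z up, the work surface at z = 0. Lengths are in m, angles in rad, forces in N, time in s.
With the tool pointing down it reaches from about 0.375 to 0.925 m from the base axis. Payload 3.1 kg.
Tool frame: the origin (TCP) lies midway between the tips of the shut fingers; the grasp point (between the pads) lies 19 mm behind it; z points along the fingers, y is the line along which they close (so a half turn about z gives the same grasp; the last joint's range is limited). The gripper opens to 85 mm and grips with 20 to 120 N. Pads are 22 mm wide; open, the fingers measure 114 mm over their backs; the gripper's body (76 mm by 85 mm) begins 54 mm behind the grasp point. The pads swing forward as they close: fully open they stand 13 mm farther back than shut.
Start: joints at [-1.31, 0.383, 0.044, 1.598, -0.018, 1.161, -0.05], TCP at [0.228, 0.609, 0.198] pointing down, gripper open.
Joint ranges: [-2.61, 2.61], [-0.41, 2.15], [-1.48, 1.57], [0, 2.5], [-1.57, 4.71], [0.05, 1.97], [-2.85, 2.85]. Speed limits (rad/s): [2.79, 2.79, 3.14, 3.14, 3.14, 3.14, 3.14].

INTERFACE

Orientations are given as a rotation vector (axis times angle).
In Python, from plant import bot gives the robot as it stands. Calls block until the motion is done:
- bot.move_to(position, orientation): joint-space move of the TCP to a pose.
- bot.move_straight(position, orientation=None, speed=0.15, f_stop=None): straight line of the TCP; orientation=None keeps the orientation; speed is the mean speed in m/s. With f_stop (N) it stops when the force on the tool has changed by that much, and returns True; else False.
- bot.set_joints(angles): joint-space move.
- bot.grip(opening, strength=None): opening from 0.0 (shut) to 1.0 (fully open); strength is the grip in N (None keeps the last); returns when the fingers have stopped.
- bot.dwell(seconds).
- bot.inverse_kinematics(position, orientation): joint angles nearest the present ones, or None.
- bot.get_state(): the state.
- bot.get_image(name): name is "side" or "top"; returns a dict with "img" (384x512x3 uint8, red, green, blue), "range_z" (384x512 float32, m along the optical axis (not along the pixel's ray), 0 where there is no reading), "fx", "fy", "cx", "cy" (pixels), "R" (3x3) and "t" (3): a world point X has camera coordinates R X + t. Camera axes: x right, y down, z forward; pixel columns grow to the right and rows downward; lengths in m; the calibration is good to about 2 mm. A picture is of the moment at which its call begins.
A pose or a line that the arm cannot do raises bot.PlanningError and nothing moves.
- bot.close_job(): hands the job in; it is judged then, once.
The state is a dict: "t": time; "joints": joint angles; "qvel": joint speeds; "joint_efforts": joint torques, N m; "position": TCP position; "tcp_rot": TCP orientation; "contact_force": force on the tool from outside, world axes, zero at the start; "ft_torque": the same for the moment, N m; "finger_gap": opening from 0.0 (shut) to 1.0 (fully open); "finger_force": force on a finger pad.
Only numpy, scipy, OpenCV 4.12 (cv2) and the standard library are available. Lean on these libraries where they do the work, as an engineer would, in place of code of your own. Each camera call takes 0.05 s, during which the arm holds its last target. There are 200 camera calls.

## Working session

There is one attempt and no reset: what is moved stays moved. The work goes in short steps, each a Python script; the robot and the scene stay as the last script left them, time stands still between calls to the robot, and variables do not carry over. Pictures are saved under pics/ and viewed, at most 10 in all, crops included, and the job is handed in when it is done.

```bash
mkdir -p pics; ls; python3 - <<'E'
from plant import bot
import cv2,numpy as np,pickle
d={n:bot.get_image(n) for n in("top","side")}
pickle.dump(d,open('d0.pkl','wb'))
im=np.hstack([d[n]["img"] for n in d])
for n in d:
    cv2.imwrite(f'pics/{n}0.png',d[n]["img"][:,:,::-1]); D=d[n]; print(n,D['fx'],D['cx'],D['cy'],-D['R'].T@D['t'],D['R'][2])
print(bot.get_state())
E
```

```text
pics
top 350.49686659121494 261.5159272090171 197.40431897038363 [0.40556068 0.00571021 0.68587762] [ 0.12275216 -0.02350802 -0.9921589 ]
side 442.84736330977466 258.5709037083989 197.09195378551627 [0.20791493 0.47171801 0.5870375 ] [ 0.3410932  -0.62134779 -0.70539518]
{'t': 0.1, 'joints': array([-1.30980567,  0.38379777,  0.04381104,  1.59940272, -0.01791752,
        1.16120075, -0.04989767]), 'qvel': array([ 0.0001796 , -0.00108555,  0.00057102, -0.00355132, -0.00085982,
       -0.00030662,  0.001922  ]), 'joint_efforts': array([ 2.70522542e-03, -4.34729934e+01,  1.02929760e+00, -2.50456649e+01,
        1.08208432e-02,  5.45834337e-03,  5.79433973e-06]), 'position': array([0.2279    , 0.60774493, 0.19719029]), 'tcp_rot': array([-0.56035649, -3.09087701,  0.00376024]), 'contact_force': array([0.20548752, 0.31875962, 0.0146687 ]), 'ft_torque': array([-0.00884909, -0.02321409, -0.03713454]), 'finger_force': 0.0, 'finger_gap': 1.004292163024839}
```

View pics/top0.png

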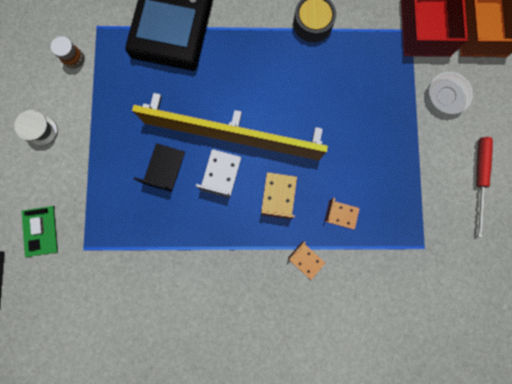

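View pics/side0.png

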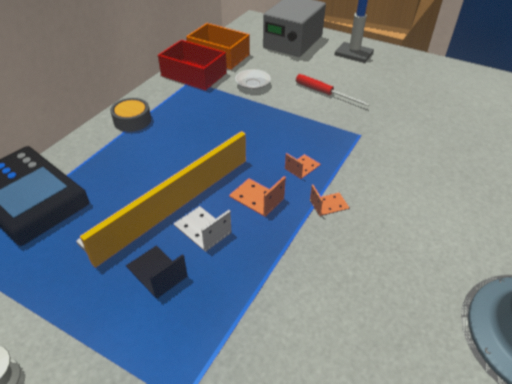

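The top view shows the copper bracket at (279,195) and the silver one at (220,172). The black one is at (163,167), and the yellow stop runs from (135,108) to (326,151).

What could be taken for the target:
- **Large copper bracket:** top (279,195), side (262,195). It is about 43 px long, which is 85 mm, and it lies before the stop.
- **Small copper brackets:** top (343,214) and (307,261), both too small.

I choose the large one and will check it in a crop while measuring.

```bash
cat > h.py <<'E'
import numpy as np,cv2
def pts(D):
    v,u=np.mgrid[:384,:512]; z=D['range_z']
    c=np.stack([(u-D['cx'])/D['fx']*z,(v-D['cy'])/D['fy']*z,z],-1)
    return (c-D['t'])@D['R']
def rect(P,m,lo,hi):
    q=P[m&(P[...,2]>lo)&(P[...,2]<hi)][:,:2]
    r=cv2.minAreaRect((q*1000).astype(np.float32)); return len(q),np.round(cv2.boxPoints(r)/1000,4).tolist(),np.round(r[1],1),r[2]
E
python3 - <<'E'
from h import *
import pickle
d=pickle.load(open('d0.pkl','rb'))
for n,D in d.items():
    P=pts(D); ok=D['range_z']>0
    h=cv2.cvtColor(D['img'],cv2.COLOR_RGB2HSV); H,S,V=[h[...,i].astype(int) for i in range(3)]
    box=np.zeros_like(ok)
    if n=='top': box[165:225,255:302]=1; stop=np.zeros_like(ok); stop[100:162,128:330]=1
    else: box[170:220,226:290]=1; stop=np.zeros_like(ok); stop[128:270,75:252]=1
    print(n,'sample',h[195,272] if n=='top' else h[195,250])
    m=(S>100)&(H<28)&(V>60)&ok
    print(' cu leg',rect(P,m&box,-.005,.012)); print(' cu flange',rect(P,m&box,.02,.065), P[m&box][:,2].max())
    ym=(S>120)&(H>15)&(H<32)&ok&stop
    print(' stop',rect(P,ym,.055,.08),np.percentile(P[ym][:,2],[1,50,99]))
    q=P[ym&(P[...,2]>.03)]; l=cv2.fitLine(q[:,:2].astype(np.float32),cv2.DIST_HUBER,0,.01,.01).ravel(); print(l)
D=d['top'];cv2.imwrite('pics/c.png',cv2.resize(D['img'][90:240,190:370,::-1],None,fx=4,fy=4))
E
```

```text
top sample [ 23 109 197]
 cu leg (1018, [[0.4562000036239624, -0.06689999997615814], [0.5299999713897705, -0.07769999653100967], [0.538100004196167, -0.021900000050663948], [0.4643999934196472, -0.011099999770522118]], array([56.4, 74.6]), 81.67943572998047)
 cu flange (94, [[0.44760000705718994, -0.06390000134706497], [0.45190000534057617, -0.06459999829530716], [0.4602000117301941, -0.010200000368058681], [0.4560000002384186, -0.009600000455975533]], array([55. ,  4.3]), 81.2662582397461) 0.058689881777673786
 stop (1570, [[0.5637000203132629, -0.12439999729394913], [0.576200008392334, -0.12710000574588776], [0.6517999768257141, 0.22220000624656677], [0.6392999887466431, 0.2249000072479248]], array([357.4,  12.8]), 77.7872085571289) [0.01227752 0.06874038 0.07322633]
[0.20247471 0.9792875  0.598354   0.02049029]
side sample [ 11 164 221]
 cu leg (782, [[0.4480000138282776, -0.06930000334978104], [0.5771999955177307, -0.08789999783039093], [0.5863000154495239, -0.02419999986886978], [0.4571000039577484, -0.00559999980032444]], array([ 64.3, 130.6]), 81.8150863647461)
 cu flange (284, [[0.44760000705718994, -0.06589999794960022], [0.45339998602867126, -0.06669999659061432], [0.461899995803833, -0.005900000222027302], [0.4560999870300293, -0.005100000184029341]], array([61.4,  5.8]), 82.04155731201172) 0.055542894850378034
 stop (2013, [[0.5644000172615051, -0.12409999966621399], [0.5799999833106995, -0.1273999959230423], [0.6546000242233276, 0.2248000055551529], [0.6389999985694885, 0.2281000018119812]], array([360.,  16.]), 78.03327941894531) [0.00338186 0.04388874 0.07029885]
[0.20885116 0.9779474  0.61584353 0.10502272]
```

View pics/c.png

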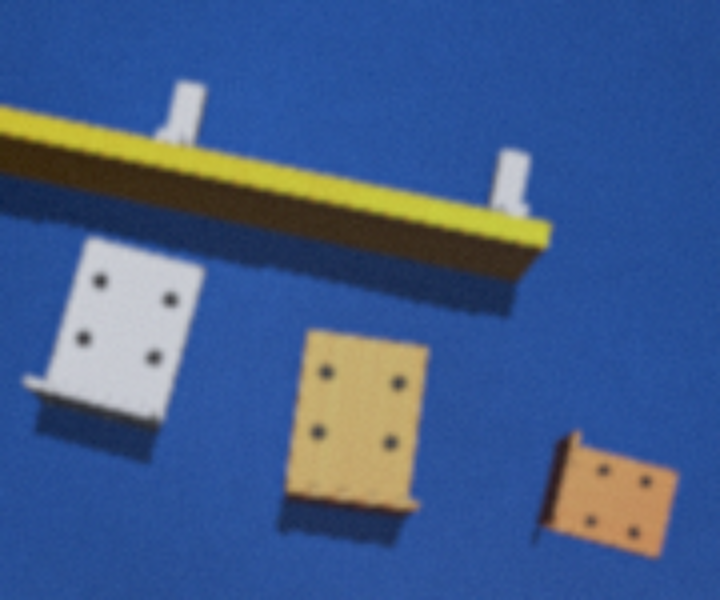

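The crop shows the full-size copper bracket at crop (355,415), with its free edge facing the stop. The measured flange (about 61 mm wide, 55 mm high) and gap of about 43 mm match the description. I'll push low on the flange with two slightly spread fingers, then tip it by taking the fingertips along an arc.

```bash
cat >> h.py <<'E'
from scipy.spatial.transform import Rotation as Rn
N=np.array([.978,-.208,0]); T=np.array([.208,.978,0])
ORI=Rn.from_matrix(np.stack([-N,T,[0,0,-1.]],1)).as_rotvec()
def p(n,z,t=.0583): return N*n+T*t+np.array([0,0,z])
E
python3 - <<'E'
from h import *
from plant import bot
def s(x): 
    q=bot.get_state(); print(x,round(q['t'],2),'n',round(q['position']@N,4),'t',round(q['position']@T,4),'z',round(q['position'][2],4),'F',np.round(q['contact_force'],1),'gap',round(q['finger_gap'],2))
bot.grip(.25)
bot.move_to(p(.405,.15),ORI); s('above')
bot.move_straight(p(.405,.014),speed=.1); s('down')
bot.move_straight(p(.435,.014),speed=.05); s('near')
print(bot.move_straight(p(.492,.014),speed=.03,f_stop=6)); s('push')
for n in("top","side"): cv2.imwrite(f'pics/{n}1.png',bot.get_image(n)['img'][:,:,::-1])
a=cv2.imread('pics/top1.png')[90:260,180:370];b=cv2.imread('pics/side1.png')[90:260,150:340]
cv2.imwrite('pics/p1.png',cv2.resize(np.hstack([a,b]),None,fx=2.1,fy=2.1))
E
```

```text
above 3.08 n 0.4053 t 0.0592 z 0.1503 F [-0.4 -0.2  0.3] gap 0.25
down 4.59 n 0.4055 t 0.0585 z 0.0144 F [-0.1 -0.3 -0. ] gap 0.25
near 5.34 n 0.4345 t 0.0581 z 0.0138 F [-0.6  0.1  0.1] gap 0.25
True
push 6.84 n 0.4834 t 0.0581 z 0.0134 F [0.5 0.4 0.2] gap 0.25
```

View pics/p1.png

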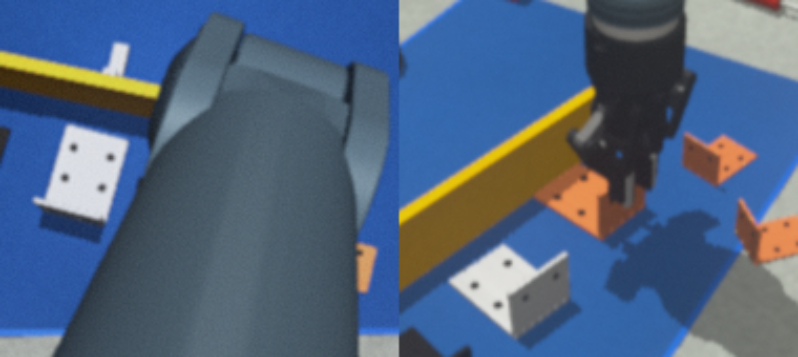

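The bracket is at the stop: the push ended at n=0.483 against an expected 0.481, and the side view shows the leg at (580,190) butting the fence. Next I back off, rise near the flange top and tip it along the arc.

```bash
cat > arc.py <<'E'
from h import *
from plant import bot
def s(x): 
    q=bot.get_state(); print(x,round(q['t'],2),'n',round(q['position']@N,4),'z',round(q['position'][2],4),'F',np.round(q['contact_force'],1)); return np.linalg.norm(q['contact_force'])
PN=.4834+.085
def arc(a,b,h=.045,step=7.5):
    for th in np.arange(a,b+.1,step):
        c,S=np.cos(np.radians(th)),np.sin(np.radians(th))
        bot.move_straight(p(PN-.004*S-.085*c+h*S,.085*S+h*c),speed=.06)
        if s(th)>15: print('STOP'); return
E
python3 - <<'E'
from arc import *
bot.move_straight(p(.470,.014),speed=.06)
bot.move_straight(p(.470,.045),speed=.06)
bot.move_straight(p(.4834,.045),speed=.05); s('touch')
arc(7.5,45)
cv2.imwrite('pics/side2.png',bot.get_image('side')['img'][90:260,150:340,::-1].repeat(3,0).repeat(3,1))
E
```

```text
touch 8.37 n 0.4837 z 0.0448 F [-0.7 -0.  -0.3]
7.5 8.72 n 0.4902 z 0.0564 F [-0.2  0.6 -0.2]
15.0 9.08 n 0.4976 z 0.066 F [-0.2  0.  -0. ]
22.5 9.43 n 0.5062 z 0.0746 F [0.3 0.1 0.1]
30.0 9.78 n 0.516 z 0.0819 F [ 0.2  0.6 -0.9]
37.5 10.13 n 0.5266 z 0.0878 F [0.3 0.1 0.3]
45.0 10.48 n 0.5379 z 0.0922 F [-0.2 -0.1  0.9]
```

View pics/side2.png

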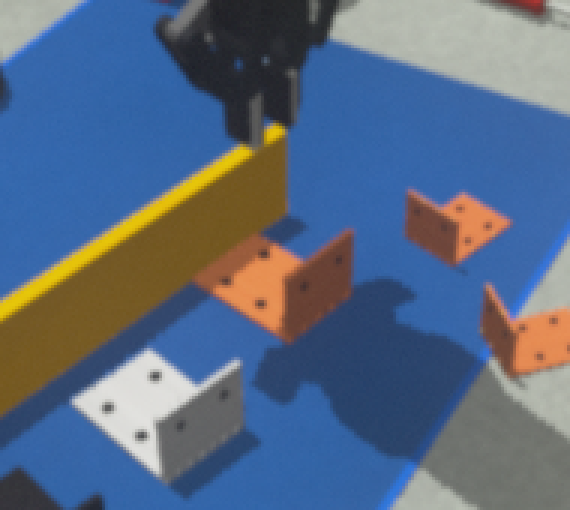

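The fingertips (270,130 in the crop) rode up over the flange. The bracket still lies flat at the stop, its flange at (320,285), and nothing else was disturbed. I'll retry lower, find the face by touch, and follow the arc with a slight forward bias, stopping if contact is lost.

```bash
python3 - <<'E'
from arc import *
import arc as A
bot.move_straight(p(.455,.092),speed=.15)
bot.move_straight(p(.462,.035),speed=.1)
print(bot.move_straight(p(.505,.035),speed=.03,f_stop=2.5)); s('touch')
n0=bot.get_state()['position']@N
bot.move_straight(p(n0+.004,.035),speed=.03); s('+4')
bot.move_straight(p(n0+.008,.037),speed=.03); s('+8')
cv2.imwrite('pics/side3.png',bot.get_image('side')['img'][90:260,150:340,::-1].repeat(3,0).repeat(3,1))
E
```

```text
False
touch 13.54 n 0.5046 z 0.035 F [-0.4  0.2  0.3]
+4 13.81 n 0.5088 z 0.0351 F [ 1.2 -0.1  1. ]
+8 14.11 n 0.5129 z 0.0372 F [ 1.   1.3 -0.4]
```

View pics/side3.png

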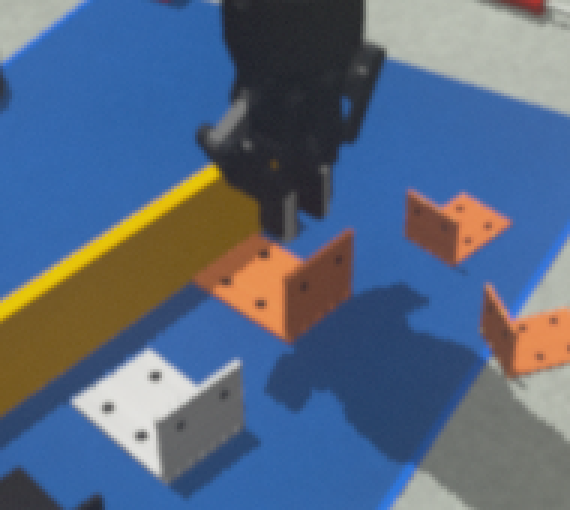

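The fingertips (290,220) now seem to be past the flange, having passed above it without contact. I'll measure the flange and the fingertip height from depth.

```bash
python3 - <<'E'
from h import *
from plant import bot
D=bot.get_image('side'); P=pts(D); ok=D['range_z']>0
h=cv2.cvtColor(D['img'],cv2.COLOR_RGB2HSV); H,S,V=[h[...,i].astype(int) for i in range(3)]
n=P@N; t=P@T; z=P[...,2]
m=ok&(S>100)&(H<16)&(abs(t-.06)<.06)&(n>.42)&(n<.6)
f=m&(z>.02)&(z<.065); print('flange n,t,z',[np.round(np.percentile(a[f],[2,50,98]),4) for a in(n,t,z)],f.sum())
l=m&(z<.01); print('leg',[np.round(np.percentile(a[l],[2,50,98]),4) for a in(n,t,z)])
g=ok&(S<90)&(V<110)&(abs(t-.058)<.05)&(n>.45)&(n<.56)&(z>.015)&(z<.08)
print('finger',[np.round(np.percentile(a[g],[1,10,50,98]),4) for a in(n,t,z)],g.sum())
q=bot.get_state();print(q['position']@N,q['position'],q['tcp_rot'],ORI)
E
```

```text
flange n,t,z [array([0.494 , 0.4955, 0.4987]), array([0.0333, 0.0641, 0.0886]), array([0.0207, 0.0396, 0.0543])] 326
leg [array([0.4949, 0.5494, 0.5798]), array([0.0302, 0.0658, 0.0877]), array([0.0006, 0.0025, 0.0084])]
finger [array([0.4941, 0.4952, 0.5063, 0.5215]), array([0.0281, 0.0304, 0.0499, 0.0843]), array([0.0196, 0.0337, 0.0755, 0.0798])] 72
0.5124541589504619 [ 0.5134297  -0.04961498  0.03701767] [-3.27395347e-01 -3.11559474e+00 -2.89419563e-04] [0.32856876 3.12436345 0.        ]
```

```bash
python3 - <<'E'
from h import *
from plant import bot
D=bot.get_image('side'); P=pts(D)
for c in (242,245,247,256):
    for r in range(150,178,3):
        q=P[r,c]; print(c,r,D['img'][r,c],np.round([q@N,q@T,q[2]],3))
E
```

```text
242 150 [42 40 47] [0.505 0.085 0.121]
242 153 [40 37 44] [0.503 0.087 0.117]
242 156 [42 40 46] [0.507 0.083 0.106]
242 159 [44 42 46] [0.506 0.084 0.1  ]
242 162 [43 40 45] [0.507 0.084 0.093]
242 165 [42 40 45] [0.507 0.084 0.086]
242 168 [46 47 58] [0.506 0.085 0.081]
242 171 [135  96  99] [ 0.564  0.025 -0.   ]
242 174 [232 145  85] [0.556 0.033 0.002]
242 177 [232 144  81] [0.55  0.039 0.002]
245 150 [40 40 46] [0.501 0.082 0.121]
245 153 [43 43 48] [0.502 0.081 0.113]
245 156 [72 71 72] [0.501 0.082 0.109]
245 159 [84 84 84] [0.506 0.077 0.097]
245 162 [82 80 81] [0.505 0.078 0.09 ]
245 165 [77 75 76] [0.506 0.077 0.083]
245 168 [82 81 82] [0.506 0.077 0.076]
245 171 [ 74  97 137] [0.505 0.079 0.071]
245 174 [213 135 109] [0.553 0.028 0.001]
245 177 [232 145  84] [0.546 0.035 0.002]
247 150 [40 38 44] [0.502 0.076 0.118]
247 153 [46 45 49] [0.5   0.079 0.114]
247 156 [82 81 82] [0.502 0.076 0.104]
247 159 [87 86 86] [0.503 0.076 0.097]
247 162 [87 86 85] [0.502 0.076 0.091]
247 165 [89 88 87] [0.502 0.077 0.085]
247 168 [88 87 88] [0.502 0.076 0.077]
247 171 [ 63 100 157] [ 0.558  0.016 -0.002]
247 174 [140 114 145] [ 0.551  0.024 -0.001]
247 177 [231 144  84] [0.543 0.032 0.001]
256 150 [40 38 46] [0.506 0.049 0.099]
256 153 [40 38 45] [0.505 0.049 0.093]
256 156 [40 39 46] [0.504 0.051 0.088]
256 159 [41 38 46] [0.504 0.05  0.08 ]
256 162 [41 50 72] [0.504 0.051 0.074]
256 165 [ 53 100 166] [ 0.556 -0.009 -0.001]
256 168 [ 54 101 167] [ 0.55  -0.002 -0.001]
256 171 [ 62 100 164] [ 0.544  0.005 -0.001]
256 174 [139  90  82] [0.496 0.059 0.055]
256 177 [107  66  52] [0.495 0.061 0.051]
```

Depth shows the real fingertips about 36 mm above the reported TCP (tip z≈0.073 with TCP z=0.037). That explains the misses. I'll correct for it, with the tip at 0.042 when TCP z=0.006, and repeat.

```bash
python3 - <<'E'
from arc import *
bot.move_straight(p(.5125,.055),speed=.12)
bot.move_straight(p(.458,.055),speed=.15)
bot.move_straight(p(.458,.007),speed=.12); s('down')
print(bot.move_straight(p(.488,.006),speed=.03,f_stop=2)); s('touch')
n0=bot.get_state()['position']@N
bot.move_straight(p(n0+.005,.008),speed=.03); s('+5')
D=bot.get_image('side')
cv2.imwrite('pics/side4.png',D['img'][90:260,150:340,::-1].repeat(3,0).repeat(3,1))
E
```

```text
down 15.62 n 0.4587 z 0.007 F [ 0.1 -0.3  0. ]
True
touch 16.43 n 0.4832 z 0.0058 F [-0.7 -0.9  0.4]
+5 16.78 n 0.4837 z 0.0067 F [-4.6  2.5  1.2]
```

View pics/side4.png

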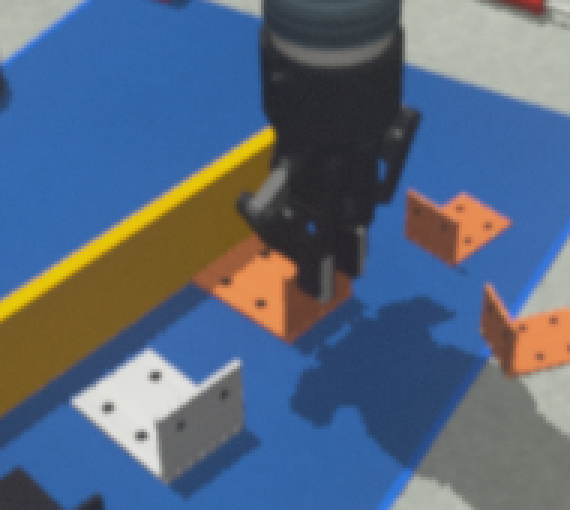

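Contact is right: the tip is on the flange face at (325,300). The arm is compliant and gave about 5 N for a 5 mm lead, just short of tipping. I'll increase the lead until it yields, then follow the arc while keeping a lead.

```bash
python3 - <<'E'
from arc import *
bot.move_straight(p(.4825,.007),speed=.06)
bot.move_straight(p(.4825,.010),speed=.06)
OFF=-.036
def go(th,h,lead):
    c,S=np.cos(np.radians(th)),np.sin(np.radians(th))
    # lead normal to flange
    bot.move_straight(p(PN-.004*S-.085*c+h*S+lead*c, OFF+.085*S+h*c-lead*S),speed=.05); return s(th)
for lead in (.005,.007,.009,.011):
    f=go(0,.046,lead)
    if bot.get_state()['position']@N>.4865: break
print('lead',lead)
for th in (5,10,15): f=go(th,.046,lead)
D=bot.get_image('side')
cv2.imwrite('pics/side5.png',D['img'][90:260,150:340,::-1].repeat(3,0).repeat(3,1))
E
```

```text
0 17.6 n 0.4834 z 0.0091 F [-7.9  1.   6.9]
0 17.85 n 0.4832 z 0.0087 F [-9.6  1.8  8.7]
0 18.1 n 0.4831 z 0.0083 F [-12.8   2.9  10.9]
0 18.35 n 0.4829 z 0.0079 F [-16.4   2.9  13.2]
lead 0.011
5 18.65 n 0.4861 z 0.0134 F [-14.2   3.6   6.9]
10 18.95 n 0.4898 z 0.0192 F [-14.7   3.7   7.1]
15 19.25 n 0.4938 z 0.0247 F [-17.8   4.2  10.9]
```

View pics/side5.png

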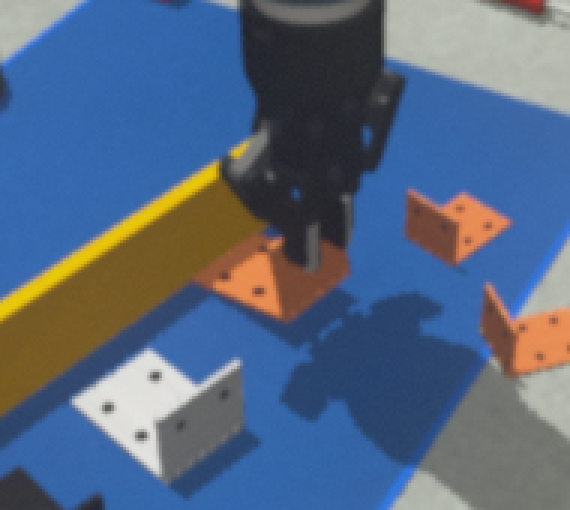

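It is tipping: the flange leans forward and the leg is rising, with its corner at (288,320). I'll continue with less lead, stopping on lost contact or high force.

```bash
cat >> arc.py <<'E'
OFF=-.036
def go(th,h,lead,spd=.05):
    c,S=np.cos(np.radians(th)),np.sin(np.radians(th))
    bot.move_straight(p(PN-.004*S-.085*c+h*S+lead*c, OFF+.085*S+h*c-lead*S),speed=spd); return s(th)
def look():
    D=bot.get_image('side'); P=pts(D); h=cv2.cvtColor(D['img'],cv2.COLOR_RGB2HSV).astype(int)
    n=P@N; t=P@T; z=P[...,2]
    m=(D['range_z']>0)&(h[...,1]>100)&(h[...,0]<16)&(abs(t-.06)<.06)&(n>.42)&(n<.66)
    i=np.where(m,z,-1).argmax(); print('cu px',m.sum(),'n',np.round(np.percentile(n[m],[2,50,98]),3),'t',np.round(np.percentile(t[m],[2,98]),3),'z',np.round(np.percentile(z[m],[2,50,98]),3))
    j=np.where(m,n,9).argmin(); print('lowest-n pt',np.round([n.flat[j],z.flat[j]],3),'highest',np.round([n.flat[i],z.flat[i]],3)); return D
E
python3 - <<'E'
from arc import *
for th in (20,25,30,35,40,45):
    f=go(th,.046,.006)
    if f<1 or f>25: print('halt'); break
look()
E
```

```text
20 19.58 n 0.5014 z 0.033 F [-10.3   2.2   7.5]
25 19.89 n 0.5071 z 0.0381 F [-12.    2.2  10.4]
30 20.2 n 0.5136 z 0.043 F [-12.7   3.   16.2]
35 20.51 n 0.5217 z 0.0479 F [-13.9   2.7  21.3]
halt
cu px 734 n [0.51  0.524 0.58 ] t [0.032 0.09 ] z [0.003 0.059 0.311]
lowest-n pt [0.509 0.05 ] highest [0.559 0.322]
```

Depth puts the corner at (n 0.509, z 0.050), a tilt of about 36° as planned, with the free edge at the stop. I'll ease the downward lead and go on.

```bash
python3 - <<'E'
from arc import *
for th in (35,40,45,50,55,60):
    f=go(th,.046,.001 if th<45 else .002)
    if f<.7 or f>25: print('halt'); break
look()
E
```

```text
35 20.81 n 0.5212 z 0.0501 F [-6.8 -0.  10. ]
40 21.12 n 0.5302 z 0.0544 F [-6.4  1.1 12. ]
45 21.44 n 0.5408 z 0.058 F [-7.   1.5 18.7]
50 21.75 n 0.5504 z 0.0603 F [-4.5  0.8 15.3]
55 22.06 n 0.5595 z 0.0616 F [-1.9 -0.2 14.7]
60 22.37 n 0.5684 z 0.0622 F [-1.2 -0.5 11.5]
cu px 869 n [0.539 0.555 0.586] t [0.03 0.09] z [0.018 0.08  0.262]
lowest-n pt [0.537 0.075] highest [0.587 0.302]
```

The corner is now at (0.537, 0.075), about 62°. Continuing.

```bash
python3 - <<'E'
from arc import *
for th in (65,70,75,80,84):
    f=go(th,.046,.001)
    if f>25: print('halt'); break
D=look()
cv2.imwrite('pics/side6.png',D['img'][90:260,150:340,::-1].repeat(3,0).repeat(3,1))
E
```

```text
65 22.73 n 0.5753 z 0.062 F [ 0.3 -0.4  8. ]
70 23.04 n 0.5838 z 0.0611 F [0.4 0.4 7. ]
75 23.36 n 0.5919 z 0.0594 F [1.5 0.4 8.3]
80 23.68 n 0.5999 z 0.057 F [ 2.3 -0.3  7.1]
84 23.96 n 0.6062 z 0.0547 F [ 2.9 -1.4  7.4]
cu px 1226 n [0.571 0.575 0.621] t [0.031 0.089] z [0.007 0.072 0.239]
lowest-n pt [0.57  0.077] highest [0.582 0.278]
```

View pics/side6.png

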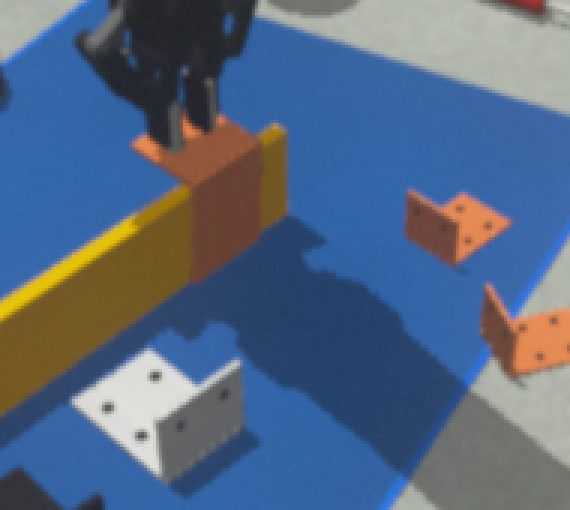

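The bracket stands against the stop, its leg at (225,220) and its flange over the top at (200,150), with the fingertips still resting on it. I'll lift straight off and check by depth that it stays upright.

```bash
python3 - <<'E'
from arc import *
bot.move_straight(p(.6062,.14),speed=.08); s('up')
bot.dwell(.5)
D=bot.get_image('side'); P=pts(D); h=cv2.cvtColor(D['img'],cv2.COLOR_RGB2HSV).astype(int)
n=P@N;t=P@T;z=P[...,2]
m=(D['range_z']>0)&(h[...,1]>100)&(h[...,0]<16)&(abs(t-.06)<.035)&(n>.54)&(n<.66)&(z<.1)
l=m&(z<.07)&(n<.59)
a=np.polyfit(z[l],n[l],1); b=np.polyfit(t[l],n[l],1)
print('leg px',l.sum(),'lean deg',np.degrees(np.arctan(a[0])),'n at bench',a[1],'yaw deg',np.degrees(np.arctan(b[0])),'z',np.percentile(z[l],[1,99]),'top z',np.percentile(z[m],99))
c=cv2.imwrite('pics/s7.png',D['img'][90:260,150:340,::-1].repeat(3,0).repeat(3,1))
E
```

```text
up 25.26 n 0.6054 z 0.1392 F [-0.7 -0.2 -0.6]
leg px 654 lean deg 0.38898213261151754 n at bench 0.5759829514234139 yaw deg 0.42287305624462823 z [0.00391117 0.06965782] top z 0.0849011218664346
```

View pics/s7.png

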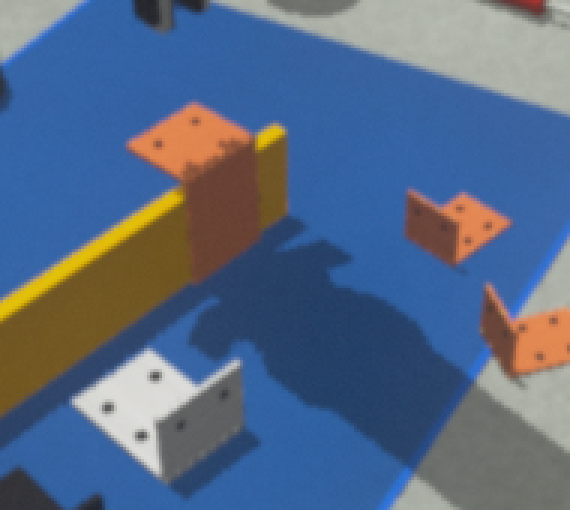

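The bracket stands free and upright: leg at (220,210), flange at (190,140), lean and yaw both about 0.4°. The gripper is well clear.

```bash
python3 -c "
from plant import bot
print(bot.close_job())"
```

```text
the job is handed in; nothing more can be done
None
```

The job is handed in: the copper bracket stands free on its edge against the yellow stop, leaning about 0.4° with its flange over the top, the gripper was clear by about 25 s, and the arm never worked near the aluminium and black brackets.

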